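Dry run of a coin-box glue-up on the glue board

TASK

Do a dry run of the coin-box glue-up on the white glue board: lay the plain mahogany bottom panel on the outline drawn in the middle of the board, lined up with it, then the wall frame on the panel and the slotted birch top panel on the frame, edges flush, then the black-faced caul centred squarely over them, and last the steel block on the middle of the caul as the weight. Work in that order from the bottom up, set each piece down without dropping it and let go of it. Leave the tape roll, tape measure and cutters where they are.

Things in the scene. Friction and masses are not known exactly. Their poses are not given: they have to be found in the camera images.
- board_mark (a point): White melamine glue board, 170 x 110 x 18 mm, fixed to the bench, lying anywhere among the parts on the blue mat. The point is the centre of its upper face (18 mm above the bench), which is also the centre of the 110 x 56 mm dark outline drawn on it. x runs along the board and the outline (the long way), y across, z up.
- bottom_center (a point): Bottom panel of the coin box: plain dark red-brown mahogany plate, 110 x 56 x 12 mm thick, about 60 g, lying flat on the bench. The point is its centre, half-way up (6 mm above its underside); x runs along its length, y across its width, z up. Take it from above across its 56 mm width.
- walls_center (a point): Wall frame of the coin box: four 6 mm mahogany walls with black finger joints at the corners, open above and below, 110 x 56 mm outside and 45 mm high, about 80 g, standing on the bench. The point is the centre of the frame, half-way up (22.5 mm above its underside; empty space); x runs along its length, y across its width, z up. Take it from above across the outside of its 56 mm width; it is stiff.
- top_center (a point): Top panel of the coin box: pale birch plate with a 34 x 5 mm coin slot in its middle and thin dark lines, 110 x 56 x 12 mm thick, about 60 g, lying flat on the bench, slot upward. The point is its centre, half-way up (6 mm above its underside); x runs along its length, y across its width, z up.
- caul_center (a point): Caul (pressing board): plywood with a black upper face and a thin cork face beneath, 120 x 60 x 18 mm thick, about 90 g, lying on the bench cork down. The point is its centre, half-way up (9 mm above its underside); x runs along its length, y across its width, z up.
- block_center (a point): Bright steel machinist's block with many dark holes, 75 x 50 x 25 mm high as it lies, about 0.62 kg. The point is its centre, half-way up (12.5 mm above its underside); x runs along its length, y across its width, z up. Take it across its 50 mm width.
- tape_roll: Bystander: roll of cream masking tape lying flat, 94 mm outside, 76 mm inside, 24 mm high. Loose. Origin at the centre of its underside.
- tape_measure: Bystander: yellow tape measure lying on its side, 66 x 60 x 32 mm high. Loose. Origin at the centre of its underside.
- cutters: Bystander: red-handled flush cutters lying flat, about 125 x 50 x 13 mm high. Loose. Origin near its middle, on the bench; x points to the jaws.
Not all that is in view belongs to the job. Of the things that look like the part that bears bottom_center, take the one that is farthest to the robot's left at the start. Of the things that look like the part that bears top_center, take the one that is farthest from the robot's base at the start.

How it is judged:
By the outcome, as a careful person would: the job done as asked, in the order asked, and still so for the second after the job is handed in, with the robot touching nothing.
It also fails if it takes over 136 s, if anything falls off the work surface, if the arm or the gripper's body presses on something with over 40 N, if the wrist force passes 120 N, or if a joint passes its speed limit or range.

ROBOT

A 6-joint arm with a two-finger parallel gripper is mounted at the origin on the work surface. World frame = base frame: x ahead of the robot, y to its left, z up, the work surface at z = 0. Lengths are in m, angles in degrees, forces in N, time in s.
With the tool pointing down it reaches from about 0.325 to 0.85 m from the base axis. Payload 15.5 kg.
Tool frame: the origin (TCP) lies at the very end of the fingers, on their centre line; the grasp point (between the pads) lies arm.grip_depth behind it (arm.grip_depth is the distance from the TCP to the grasp point, in m); z points along the fingers, y is the line along which they close (so a half turn about z gives the same grasp; the last joint's range is limited). The gripper opens to 91 mm and grips with 3 to 60 N. Pads are 32 mm wide; open, the fingers measure 118 mm over their backs; the gripper's body (76 mm by 178 mm) begins 60 mm behind the grasp point.
Start: joints at [65.861, 28.281, 77.091, -0, 74.628, -5.472], TCP at [0.2, 0.592, 0.189] pointing down, gripper open.
Joint ranges: [-166.48, 166.48], [-47.26, 123.95], [12.59, 153.08], [-70.14, 250.14], [6.76, 159.57], [-176.63, 176.63]. Speed limits (degrees/s): [108.29, 108.29, 147.25, 172.46, 172.46, 172.46].

INTERFACE

Orientations are given as a 3x3 rotation matrix whose columns are the frame's x, y, z axes.
In Python, from rig import arm gives the robot as it stands. Calls block until the motion is done:
- arm.move_to(position, orientation): joint-space move of the TCP to a pose.
- arm.move_l(position, orientation=None, feed=0.15): straight line of the TCP; orientation=None keeps the orientation; feed is the mean speed in m/s.
- arm.move_joints(angles): joint-space move.
- arm.grip(opening): finger opening in m; the grip force is fixed at half the most; returns when the fingers have stopped.
- arm.sleep(seconds).
- arm.solve_ik(position, orientation): joint angles nearest the present ones, or None.
- arm.snapshot(name): name is "side" or "top"; returns the picture (420x560x3 uint8, red, green, blue); there is no depth.
- arm.get_calibration(name): a dict with "intrinsics" (3x3 intrinsics, pixels), "k1" (the pictures are not rectified: a ray, as slopes to the right and down, at radius r is drawn at 1 + k1 r^2 times it, then the intrinsics apply), "cam_to_world" (4x4, takes a point from camera to world coordinates). Camera axes: x right, y down, z forward; pixel columns grow to the right and rows downward; lengths in m; the calibration is good to about 2 mm. A picture is of the moment at which its call begins. get_calibration takes no time and is no camera call.
A pose or a line that the arm cannot do raises arm.Unreachable and nothing moves.
- arm.sign_off(): hands the job in; it is judged then, once.
Readings, each from a call of its own:
- arm.current_t(): time.
- arm.current_joint_positions(): joint angles.
- arm.current_dq(): joint speeds.
- arm.current_tau(): joint torques, N m.
- arm.current_ee_pos(): TCP position.
- arm.current_tool_rot(): TCP orientation.
- arm.current_force(): force on the tool from outside, world axes, zero at the start.
- arm.current_torque(): the same for the moment, N m.
- arm.current_width(): finger opening in m.
- arm.current_grasp_force(): force on a finger pad.
Only numpy, scipy, OpenCV 4.12 (cv2) and the standard library are available. Lean on these libraries where they do the work, as an engineer would, in place of code of your own. Each camera call takes 0.05 s, during which the arm holds its last target. There are 200 camera calls.

## Working session

There is one attempt and no reset: what is moved stays moved. The work goes in short steps, each a Python script; the robot and the scene stay as the last script left them, time stands still between calls to the robot, and variables do not carry over. Pictures are saved under pics/ and viewed, at most 14 in all, crops included, and the job is handed in when it is done.

```bash
mkdir -p pics; ls
python3 - <<'E'
from rig import arm
import cv2,numpy as np
np.set_printoptions(precision=4,suppress=True)
for n in("side","top"):
    im=arm.snapshot(n); cv2.imwrite(f"pics/{n}0.png",im[:,:,::-1]); print(n,arm.get_calibration(n))
print(arm.grip_depth,arm.current_tool_rot(),arm.current_t())
E
```

```text
pics
side {'intrinsics': array([[425.3323,   0.    , 279.1044],
       [  0.    , 425.3323, 214.7414],
       [  0.    ,   0.    ,   1.    ]]), 'k1': -0.13549731572222914, 'cam_to_world': array([[ 0.7981, -0.3631,  0.4808, -0.0047],
       [-0.6023, -0.5004,  0.622 , -0.7105],
       [ 0.0147, -0.786 , -0.618 ,  0.7052],
       [ 0.    ,  0.    ,  0.    ,  1.    ]])}
top {'intrinsics': array([[490.2654,   0.    , 284.1094],
       [  0.    , 490.2654, 209.183 ],
       [  0.    ,   0.    ,   1.    ]]), 'k1': -0.1577302453994342, 'cam_to_world': array([[-0.0136, -0.994 ,  0.1089,  0.3507],
       [-0.9995,  0.0167,  0.0278, -0.0357],
       [-0.0295, -0.1085, -0.9937,  1.403 ],
       [ 0.    ,  0.    ,  0.    ,  1.    ]])}
0.0188 [[-0.9474  0.3201 -0.0005]
 [ 0.3201  0.9474 -0.001 ]
 [ 0.0001 -0.0011 -1.    ]] 0.1
```

View pics/top0.png

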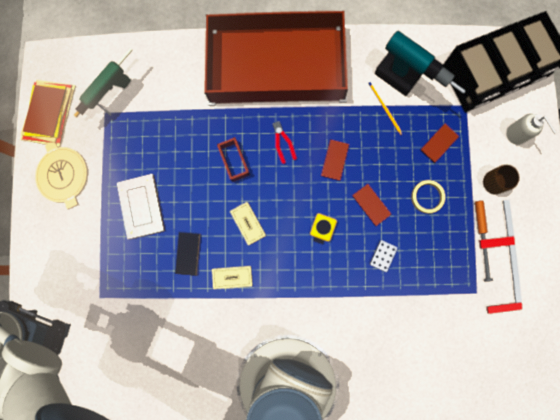

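View pics/side0.png

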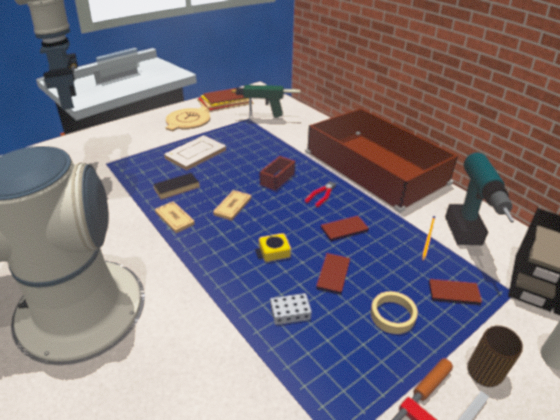

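The top view shows the white board at about (139,207), the wall frame at (233,160) and the caul at (188,254). The steel block is at (384,256). The birch panels are at (247,223), which is farther from the base and so the one to take, and (232,278). The mahogany panels are at (335,160), which is leftmost and so the one to take, (372,205) and (440,142). The side view shows the same things: frame (277,173), caul (177,186), far birch panel (233,205), mahogany (346,228), block (291,308), board (196,151).

```bash
cat > h.py <<'E'
import cv2,numpy as np
from rig import arm
np.set_printoptions(precision=4,suppress=True)
CAL={n:arm.get_calibration(n) for n in("side","top")}
U=6
def ray(n,px):
    c=CAL[n];K=c["intrinsics"];px=np.atleast_2d(px).astype(float)
    s=cv2.undistortPoints(px[:,None],K,np.array([c["k1"],0,0,0,0.]))[:,0]
    T=c["cam_to_world"];d=np.c_[s,np.ones(len(s))]@T[:3,:3].T
    return T[:3,3],d
def onplane(n,px,z):
    o,d=ray(n,px); return (o+d*((z-o[2])/d[:,2])[:,None])[:,:2]
def project(n,p):
    c=CAL[n];T=c["cam_to_world"];q=(np.array(p)-T[:3,3])@T[:3,:3];r=cv2.Rodrigues(np.zeros(3))[0]
    return cv2.projectPoints(q[None],np.zeros(3),np.zeros(3),c["intrinsics"],np.array([c["k1"],0,0,0,0.]))[0][0,0]
def tri(a,b):  # a=(o,d) rays -> point, gap
    (o1,d1),(o2,d2)=a,b;d1=d1[0]/np.linalg.norm(d1);d2=d2[0]/np.linalg.norm(d2)
    A=np.c_[d1,-d2];t=np.linalg.lstsq(A,o2-o1,rcond=None)[0]
    p,q=o1+t[0]*d1,o2+t[1]*d2;return (p+q)/2,np.linalg.norm(p-q)
def contour(im,c,fn,thr,half=45):
    """contour (full-picture pixels) of the blob of fn(im)>thr nearest c"""
    x0,y0=max(0,int(c[0]-half)),max(0,int(c[1]-half))
    r=fn(im.astype(np.float32))[y0:y0+2*half,x0:x0+2*half]
    r=cv2.resize(r,None,fx=U,fy=U,interpolation=cv2.INTER_CUBIC)
    m=cv2.morphologyEx((r>thr).astype(np.uint8),cv2.MORPH_OPEN,np.ones((3*U-3,3*U-3)))
    cs=cv2.findContours(m,cv2.RETR_EXTERNAL,cv2.CHAIN_APPROX_NONE)[0]
    p=((c[0]-x0+.5)*U-.5,(c[1]-y0+.5)*U-.5)
    k=max(cs,key=lambda k:cv2.pointPolygonTest(k,p,True))
    return (cv2.convexHull(k)[:,0]+.5)/U-.5+[x0,y0]
def cen(k):
    m=cv2.moments(k.astype(np.float32)[:,None]);return np.array([m["m10"],m["m01"]])/m["m00"]
def rect(n,k,z):
    """centre, (length,width) mm, yaw deg of hull cast on plane z"""
    w=onplane(n,k,z)*1000;c,(a,b),_=r=cv2.minAreaRect(w.astype(np.float32))
    q=cv2.boxPoints(r);e=[q[1]-q[0],q[2]-q[1]];e=max(e,key=np.linalg.norm)
    return cen(w)/1000,(max(a,b),min(a,b)),(np.degrees(np.arctan2(e[1],e[0]))+90)%180-90
nonblue=lambda i:i[:,:,0]-i[:,:,2]+80     # R-B
E
cat > m.py <<'E'
from h import *
T,S=cv2.imread("pics/top0.png")[:,:,::-1],cv2.imread("pics/side0.png")[:,:,::-1]
P={"board":((128,190),(178,158),18),"bottom":((335,160),(346,228),12),"walls":((233,160),(277,173),45),"top":((247,223),(233,205),12),"caul":((188,254),(177,186),18),"block":((384,256),(291,308),25)}
for s,(a,b,h) in P.items():
    for n,im,c in(("top",T,a),("side",S,b)):
        x,y=c;print(s,n,"obj",im[y,x],"mat",im[y-30,x+30] )
E
python3 m.py
```

```text
board top obj [217 205 195] mat [100 122 157]
board side obj [236 228 220] mat [234 226 218]
bottom top obj [165  66  43] mat [ 48  71 146]
bottom side obj [142  62  51] mat [180 169 163]
walls top obj [ 38  66 157] mat [ 35  61 151]
walls side obj [82 56 77] mat [180 166 160]
top top obj [133 123  87] mat [ 55  84 160]
top side obj [215 174 118] mat [85 47 53]
caul top obj [47 48 56] mat [ 47  76 163]
caul side obj [63 58 62] mat [133 114 100]
block top obj [234 235 237] mat [ 56  83 149]
block side obj [211 212 215] mat [142  67  53]
```

```bash
cat > m.py <<'E'
from h import *
T,S=cv2.imread("pics/top0.png")[:,:,::-1],cv2.imread("pics/side0.png")[:,:,::-1]
rb=lambda i:i[:,:,0]-i[:,:,2]
P={"board":((128,190),(178,158),18,-47),"bottom":((335,160),(346,228),12,0),"walls":((233,140),(290,175),45,-20),"top":((240,213),(225,208),12,-20),"caul":((188,254),(177,186),18,-58),"block":((384,256),(291,308),25,-58)}
V=[T.copy(),S.copy()]
for s,(a,b,h,t) in P.items():
    if s=="walls": # fill the hollow
        f=lambda i:rb(i)
        def cc(im,c,half=45):
            r=cv2.resize(rb(im.astype(np.float32)),None,fx=U,fy=U,interpolation=cv2.INTER_CUBIC)
            m=(r>t).astype(np.uint8);z=np.zeros_like(m);x,y=c;w=35*U
            z[y*U-w:y*U+w,x*U-w:x*U+w]=m[y*U-w:y*U+w,x*U-w:x*U+w]
            k=max(cv2.findContours(z,cv2.RETR_EXTERNAL,cv2.CHAIN_APPROX_NONE)[0],key=cv2.contourArea)
            return (cv2.convexHull(k)[:,0]+.5)/U-.5
        kt,ks=cc(T,(233,160)),cc(S,(270,173))
    else: kt,ks=contour(T,a,rb,t),contour(S,b,rb,t)
    p,g=tri(ray("top",cen(kt)),ray("side",cen(ks)))
    c,d,y=rect("top",kt,h/2000)
    cs,ds,ys=rect("side",ks,h/2000)
    print(s,"top:",c,np.round(d,1),round(y,1),"side:",cs,np.round(ds,1),round(ys,1),"tri",p,round(g,4),"mid should be",h/2000)
    cv2.polylines(V[0],[np.round(kt).astype(int)],1,(0,255,0));cv2.polylines(V[1],[np.round(ks).astype(int)],1,(0,255,0))
v=np.vstack([cv2.resize(V[0][90:310,90:480],(780,440))]);cv2.imwrite("pics/o1.png",v[:,:,::-1])
v=cv2.resize(V[1][110:350,110:480],(740,480));cv2.imwrite("pics/o2.png",v[:,:,::-1])
E
python3 m.py
```

```text
board top: [0.5225 0.4267] [178.5 125. ] 11.7 side: [0.5144 0.4226] [216.  156.1] 13.7 tri [ 0.5194  0.4305 -0.    ] 0.0075 mid should be 0.009
bottom top: [ 0.6464 -0.1456] [112.7  58.9] -15.6 side: [ 0.6451 -0.1466] [114.8  63.5] -15.3 tri [ 0.6461 -0.1454  0.0037] 0.0009 mid should be 0.006
walls top: [0.6508 0.1486] [122.5  64.3] 19.3 side: [0.6477 0.1462] [173.8 100. ] 21.1 tri [0.6506 0.1498 0.0164] 0.0024 mid should be 0.0225
top top: [0.4657 0.1094] [115.3  61.6] 27.8 side: [0.4638 0.1074] [129.4  69.7] 28.2 tri [0.465  0.1101 0.0016] 0.0018 mid should be 0.006
caul top: [0.3795 0.2829] [121.7  72.4] -4.8 side: [0.3787 0.275 ] [139.6 117. ] -15.2 tri [0.3804 0.2841 0.0013] 0.0019 mid should be 0.009
block top: [ 0.3657 -0.275 ] [83.4 59.6] -26.8 side: [ 0.3637 -0.2763] [90.5 86.3] 56.5 tri [ 0.3652 -0.2754  0.0084] 0.0011 mid should be 0.0125
```

View pics/o1.png

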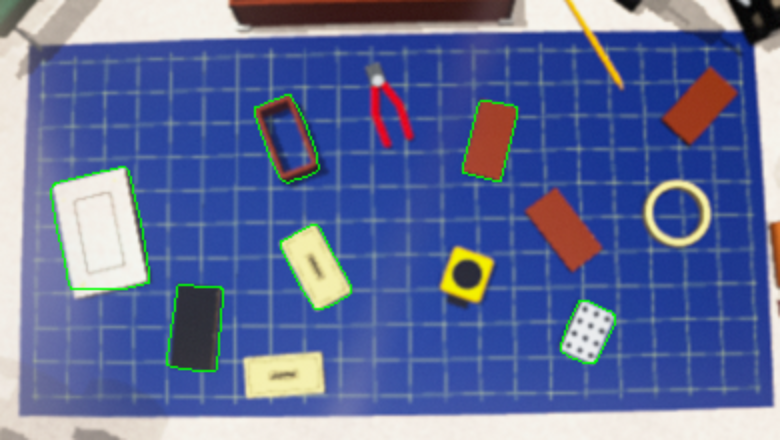

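View pics/o2.png

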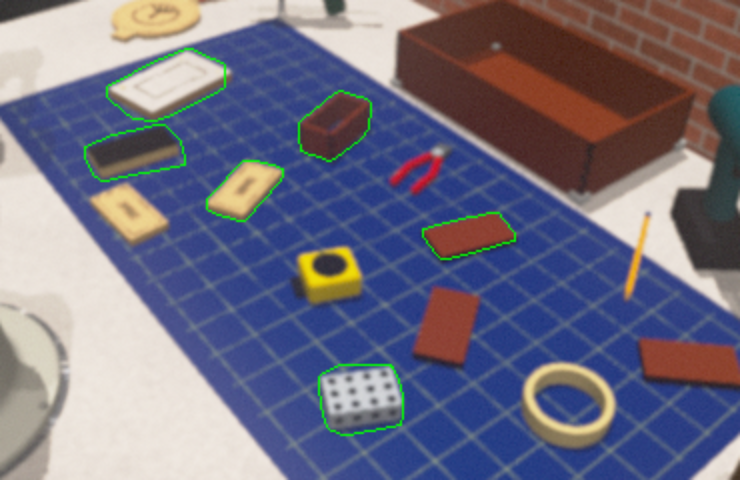

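The outlines fit the parts closely. The exception is the board, whose outline is clipped by my crop at its lower end in the top view (75,297). Next I measure the drawn outline and the slot, which are clean features for checking heights.

```bash
cat > m2.py <<'E'
from h import *
T,S=cv2.imread("pics/top0.png")[:,:,::-1],cv2.imread("pics/side0.png")[:,:,::-1]
rb=lambda i:i[:,:,0]-i[:,:,2]
def outline(im,k,dark,shrink):
    """outer contour of dark feature inside hull k"""
    g=cv2.resize(im.astype(np.float32).mean(2),None,fx=U,fy=U,interpolation=cv2.INTER_CUBIC)
    m=np.zeros(g.shape,np.uint8);cv2.fillPoly(m,[np.round((k+.5)*U-.5).astype(int)],1);m=cv2.erode(m,np.ones((shrink*U,shrink*U)))
    bg=cv2.blur(g,(15*U,15*U)) if dark<0 else np.median(g[m>0])
    d=((g<bg-abs(dark))&(m>0)).astype(np.uint8)
    q=max(cv2.findContours(d,cv2.RETR_EXTERNAL,cv2.CHAIN_APPROX_NONE)[0],key=cv2.contourArea)
    return (cv2.convexHull(q)[:,0]+.5)/U-.5
R={}
for n,im,c in(("top",T,(128,190)),("side",S,(178,158))):
    k=contour(im,c,rb,-30,65)
    print("board",n,*rect(n,k,.009))
    R[n]=outline(im,k,12,8 if n=="top" else 9);print("outline",n,*rect(n,R[n],.018))
    cv2.polylines(im,[np.round(R[n]).astype(int)],1,(0,255,0));cv2.polylines(im,[np.round(k).astype(int)],1,(255,0,0))
print("tri",*tri(ray("top",cen(R["top"])),ray("side",cen(R["side"]))))
for n,im,c in(("top",T,(240,213)),("side",S,(225,208))):
    k=contour(im,c,rb,-10)
    print("birch",n,*rect(n,k,.006))
    R[n]=outline(im,k,40,5);print("slot",n,*rect(n,R[n],.012))
print("tri",*tri(ray("top",cen(R["top"])),ray("side",cen(R["side"]))))
v=np.hstack([cv2.resize(T[160:260,90:190],(400,400)),cv2.resize(S[110:210,150:250],(400,400))]);cv2.imwrite("pics/o3.png",v[:,:,::-1])
E
python3 m2.py
```

```text
board top [0.5197 0.4263] (176.88121032714844, 120.20008850097656) 12.536133
outline top [0.5195 0.4258] (117.33096313476562, 64.0213623046875) 12.944008Traceback (most recent call last):
  File "m2.py", line 17, in <module>
    cv2.polylines(im,[np.round(R[n]).astype(int)],1,(0,255,0));cv2.polylines(im,[np.round(k).astype(int)],1,(255,0,0))
    ~~~~~~~~~~~~~^^^^^^^^^^^^^^^^^^^^^^^^^^^^^^^^^^^^^^^^^^^^^
cv2.error: OpenCV(4.12.0) :-1: error: (-5:Bad argument) in function 'polylines'
> Overload resolution failed:
>  - Layout of the output array img is incompatible with cv::Mat
>  - Expected Ptr<cv::UMat> for argument 'img'
```

```bash
sed -i '2s/.*/T,S=[np.ascontiguousarray(cv2.imread(f"pics\/{n}0.png")[:,:,::-1]) for n in("top","side")]/' m2.py
python3 m2.py
```

```text
board top [0.5197 0.4263] (176.88121032714844, 120.20008850097656) 12.536133
outline top [0.5195 0.4258] (117.33096313476562, 64.0213623046875) 12.944008
board side [0.5172 0.4214] (198.354248046875, 143.9576873779297) 13.13208
outline side [0.5684 0.4246] (57.512332916259766, 13.353307723999023) -83.35808
tri [0.5363 0.4092 0.0345] 0.043951405134512525
birch top [0.4657 0.1093] (114.57078552246094, 60.750099182128906) 27.963783
slot top [0.4659 0.1091] (38.82156753540039, 10.445425987243652) 26.122292
birch side [0.4637 0.1074] (127.8691635131836, 68.12535095214844) 28.181412
slot side [0.4622 0.1052] (32.68502426147461, 9.665708541870117) 33.143623
tri [0.4656 0.1099 0.0077] 0.0013656740087230664
```

View pics/o3.png

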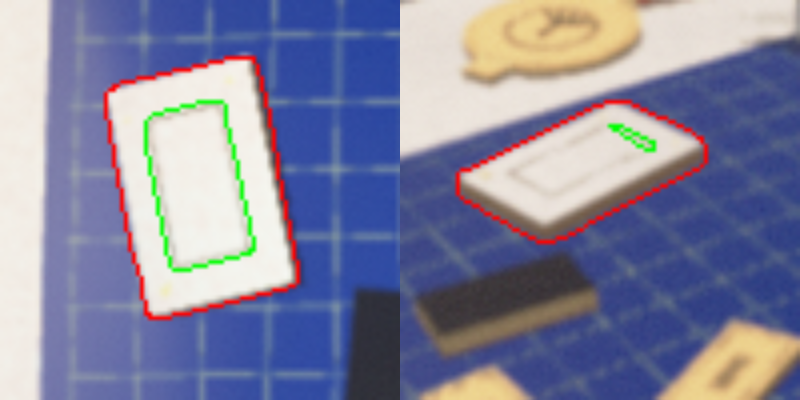

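The top view gives the outline centre as (0.5195, 0.4258) with yaw about 12.8°, and the board silhouette agrees. In the side view the outline centre reads about (194,151). I check its height, then pick and place the bottom panel.

```bash
cat >> h.py <<'E'
def R(yaw,s=1):
    a=np.radians(yaw);y=s*np.array([-np.sin(a),np.cos(a),0]);z=np.array([0,0,-1.]);return np.c_[np.cross(y,z),y,z]
def sign(poses):
    def cost(s):
        q=[arm.solve_ik([*p,z],R(w,s)) for p,z,w in poses]
        return 1e9 if any(x is None for x in q) else max(abs(x[5]) for x in q)
    return min((1,-1),key=cost)
def pick(p,yaw,z,s,hover=.06,open_=.088,lift=.2):
    if arm.current_width()<open_-.004: arm.grip(open_)
    arm.move_to([*p,z+hover],R(yaw,s));arm.move_l([*p,z],feed=.12);arm.grip(.03)
    print("width",arm.current_width(),"force",arm.current_grasp_force())
    arm.move_l([*p,lift],feed=.25);print("lifted width",arm.current_width(),arm.current_force())
def place(p,yaw,z,s,high,open_=.08,guard=.004,thr=3.):
    """z = expected TCP height at contact; feel for it from guard above to 5 mm below"""
    arm.move_to([*p,high],R(yaw,s));arm.move_l([*p,z+guard],feed=.15);arm.sleep(.2)
    f0=arm.current_force()[2];h=z+guard
    while h>z-.005:
        h-=.0007;arm.move_l([*p,h],feed=.02);f=arm.current_force()[2]-f0
        if f>thr:break
    print("contact z",arm.current_ee_pos()[2]-z,"df",f,"t",arm.current_t())
    arm.grip(open_);arm.move_l([*p,max(high,h+.06)],feed=.25)
B=np.array([.5195,.4260]);BY=12.75
E
python3 - <<'E'
from h import *
print("outline tri",*tri(ray("top",project("top",[*B,.018])),ray("side",[[194,151.25]])))
p,y=[.6463,-.1456],-15.6
s=sign([(p,.003,y),(B,.02,BY)]);print(s,[arm.solve_ik([*B,z],R(BY,s)) for z in(.02,.2)])
pick(p,y,.003,s)
place(B,BY,.021,s,.12)
arm.move_to([.40,-.12,.3],R(0,s))
for n in("top","side"):cv2.imwrite(f"pics/{n}1.png",arm.snapshot(n)[:,:,::-1])
print(arm.current_t())
t=cv2.imread("pics/top1.png")[:,:,::-1]
rb=lambda i:i[:,:,0]-i[:,:,2]
k=contour(t,project("top",[*B,.024]),rb,60,45);print(*rect("top",k,.024))
v=np.hstack([cv2.resize(cv2.imread(f"pics/{n}1.png")[a:a+100,b:b+100],(400,400)) for n,a,b in(("top",160,90),("side",110,150))]);cv2.imwrite("pics/o4.png",v)
E
```

```text
outline tri [0.5195 0.4317 0.0035] 0.0038611327142622706
1 [array([ 34.2628,  42.2853,  78.931 ,  -0.    ,  58.7837, -68.4872]), array([ 34.2628,  31.6379,  68.9689,  -0.    ,  79.3932, -68.4872])]
width 0.030030599171017462 force 0.0
lifted width 0.029913932557844414 [ 0.2855  0.5075 -0.7483]
contact z -0.005177154066579353 df 1.3028993739108115 t 12.125
15.7833Traceback (most recent call last):
  File "<stdin>", line 12, in <module>
  File "h.py", line 28, in contour
    k=max(cs,key=lambda k:cv2.pointPolygonTest(k,p,True))
ValueError: max() iterable argument is empty
```

The fingers closed to 30 mm on nothing. I take a look at what happened.

Run:
```python
import cv2
v=cv2.imread("pics/top1.png")[90:310,90:480];cv2.imwrite("pics/o5.png",cv2.resize(v,(780,440)))
```

```text
(no output)
```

View pics/o5.png

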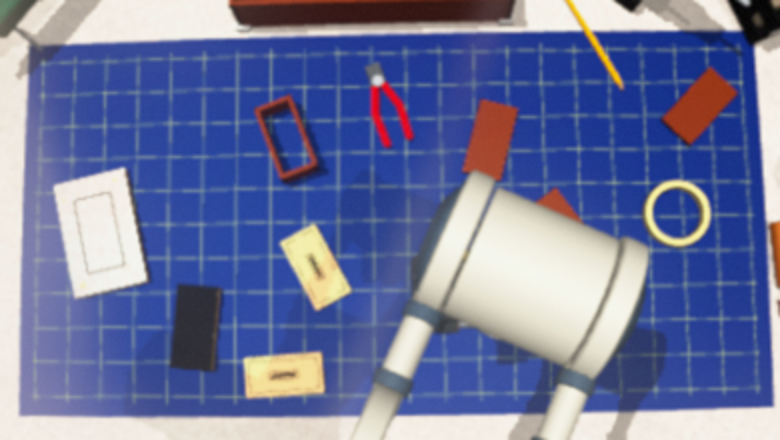

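The panel has not moved and still lies at about (490,140) in this crop, and the other parts are undisturbed. I go back, descend carefully and look from both cameras.

Run:
```python
from h import *
p,y=[.6463,-.1456],-15.6
arm.grip(.088);arm.move_to([*p,.06],R(y));f0=arm.current_force()[2]
arm.move_l([*p,.004],feed=.1);print(arm.current_ee_pos(),arm.current_force()[2]-f0,arm.current_width(),arm.current_tool_rot())
a,b=[arm.snapshot(n) for n in("top","side")]
print("tip px",project("top",[*p,.004]),project("side",[*p,.004]))
c=project("side",[*p,.03]).astype(int);d=project("top",[*p,.03]).astype(int)
f=lambda i,c:cv2.resize(i[c[1]-50:c[1]+50,c[0]-50:c[0]+50],(400,400),interpolation=cv2.INTER_CUBIC)
cv2.imwrite("pics/o6.png",np.hstack([f(a,d),f(b,c)])[:,:,::-1]);print(c,d)
```

```text
[ 0.6466 -0.1457  0.0045] -0.3425593182245147 0.08801821460531606 [[-0.9631  0.269   0.0007]
 [ 0.269   0.9631 -0.0002]
 [-0.0007 -0.     -1.    ]]
tip px [334.7292 159.6378] [344.3975 227.1498]
[345 219] [335 157]
```

View pics/o6.png

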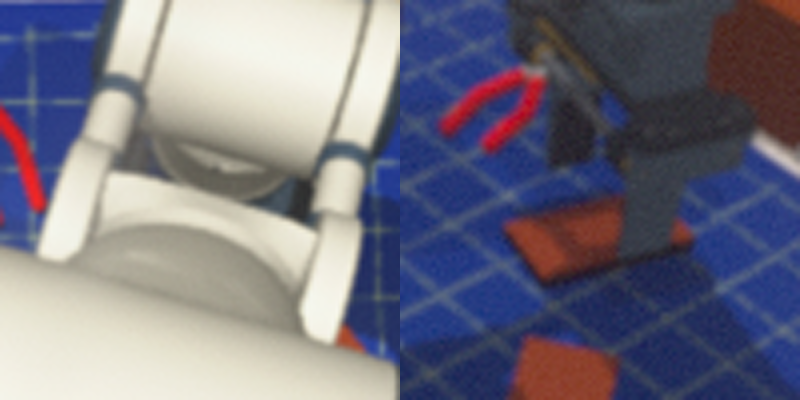

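The side crop shows the open fingertips at about (570,165) and (645,257), visibly above the panel, although the arm reports a TCP height of 4.5 mm. So the true tip is higher than reported. I estimate the offset from these tip pixels and then feel for the bench.

Run:
```python
from h import *
from scipy.optimize import least_squares
t=arm.current_ee_pos();y=arm.current_tool_rot()[:,1];c=np.array([345,219])
o=lambda u,v:np.array([(u-400)/4,v/4])+c-50
tips=[o(570,165),o(645,257)]
f=lambda d:np.r_[[project("side",t+d+s*.0515*y)-q for s,q in zip((1,-1),tips)]].ravel()
r=least_squares(f,np.zeros(3));print("tip offset",r.x,r.fun)
p=t[:2];h=t[2];f0=arm.current_force()[2]
while h>-.03:
    h-=.001;arm.move_l([*p,h],R(-15.6),feed=.03);df=arm.current_force()[2]-f0
    if df>4:break
print("touch at",arm.current_ee_pos(),df,arm.current_t())
```

```text
tip offset [ 0.0219  0.015  -0.002 ] [ 0.0463 -0.0375 -0.0434  0.035 ]
touch at [ 0.6469 -0.1458 -0.0252] 17.09588852731605 26.0
```

Contact came at a reported −25 mm, so the fingertip readings are about 25 mm too low. I back off 3 mm, grip and check that the width is 56 mm.

Run:
```python
from h import *
p=[.6463,-.1456]
arm.move_l([*p,-.022],R(-15.6),feed=.03);b=arm.snapshot("side")
arm.grip(.03);print(arm.current_width(),arm.current_grasp_force(),arm.current_ee_pos(),arm.current_force())
arm.move_l([*p,.05],feed=.15);print(arm.current_width(),arm.current_force())
b2=arm.snapshot("side")
f=lambda i,c:cv2.resize(i[c[1]-50:c[1]+50,c[0]-50:c[0]+50],(400,400),interpolation=cv2.INTER_CUBIC)
cv2.imwrite("pics/o7.png",np.hstack([f(b,[345,219]),f(b2,[345,190])])[:,:,::-1])
```

```text
0.0555621167520753 29.999925792217255 [ 0.6462 -0.1456 -0.0221] [ 0.0078 -0.6605 -0.4294]
0.055537378517784126 [ 0.0113  0.2545 -1.2997]
```

View pics/o7.png

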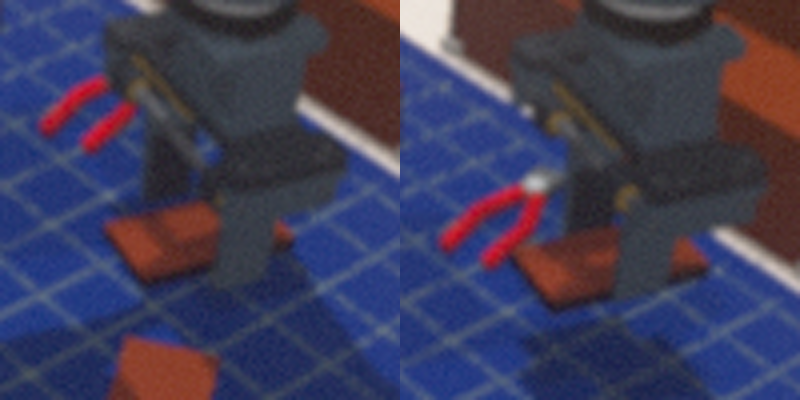

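The panel is now held, at 55.5 mm. I place it on the outline, using contact to find the height.

```bash
sed -i 's/h-=.0007/h-=.0005/' h.py
cat >> h.py <<'E'
rb=lambda i:i[:,:,0]-i[:,:,2]
def snap(tag,s,away=(.40,-.12,.3)):
    arm.move_to(list(away),R(0,s))
    r=[]
    for n in("top","side"):
        im=np.ascontiguousarray(arm.snapshot(n));cv2.imwrite(f"pics/{n}{tag}.png",im[:,:,::-1]);r.append(im)
    f=lambda i,a,b:cv2.resize(i[a:a+100,b:b+100],(400,400),interpolation=cv2.INTER_CUBIC)
    cv2.imwrite(f"pics/c{tag}.png",np.hstack([f(r[0],155,90),f(r[1],100,150)])[:,:,::-1]);return r
def rel(p):
    """offset p-B in board axes, mm"""
    a=np.radians(BY);d=(np.array(p)-B)*1000;return np.array([d@[np.cos(a),np.sin(a)],d@[-np.sin(a),np.cos(a)]])
E
python3 - <<'E'
from h import *
arm.move_l([.6463,-.1456,.1],feed=.2)
place(B,BY,-.004,1,.1,guard=.006)
t,s=snap(2,1);print(arm.current_t())
k=contour(t,project("top",[*B,.024]),rb,60,45);c,d,y=rect("top",k,.024);print(c,d,y,"rel",rel(c))
E
```

```text
contact z -7.755822368359436e-05 df 6.573794720634974 t 34.3667
37.7167
[0.521  0.4282] (110.17871856689453, 56.19551086425781) 12.645958 rel [1.9173 1.7768]
```

View pics/c2.png

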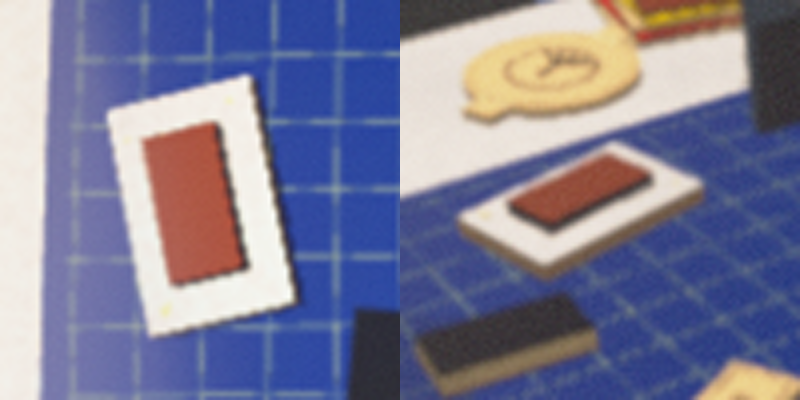

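The panel sits squarely within the outline area: along +0.8 mm, across 0.0 mm and yaw −0.1°, once its visible upper face is cast at z = 30 mm. That is good enough. Next is the wall frame.

```bash
cat >> h.py <<'E'
a_=np.radians(BY);X=np.array([np.cos(a_),np.sin(a_)]);Y=np.array([-X[1],X[0]])
P0=B+.0008*X
E
python3 - <<'E'
from h import *
p,y=[.6508,.1488],19.5
pick(p,y,-.015,1,hover=.08)
place(P0,BY,.015,1,.12,guard=.006)
t,s=snap(3,1);print(arm.current_t())
E
```

```text
width 0.056562716393314595 force 29.776698052883148
lifted width 0.05618888355760072 [-0.8571  0.611  -1.0824]
contact z 0.00020459679825789168 df 5.227959191023109 t 47.3167
50.65
```

View pics/c3.png

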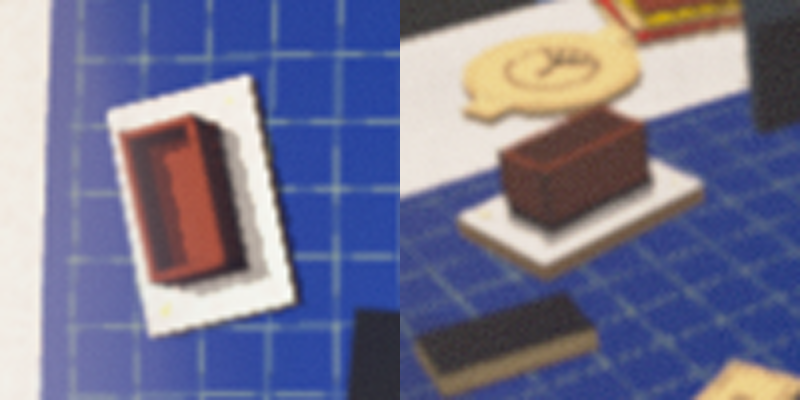

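```bash
python3 - <<'E'
from h import *
t=cv2.imread("pics/top3.png")[:,:,::-1]
g=cv2.resize(rb(t.astype(np.float32)),None,fx=U,fy=U,interpolation=cv2.INTER_CUBIC)
for thr in(40,55,70,85):
    m=(g>thr).astype(np.uint8);z=np.zeros_like(m);z[175*U:235*U,112*U:160*U]=m[175*U:235*U,112*U:160*U]
    k=max(cv2.findContours(z,0,cv2.CHAIN_APPROX_NONE)[0],key=cv2.contourArea)
    k=(cv2.convexHull(k)[:,0]+.5)/U-.5
    c,d,y=rect("top",k,.075);w=(onplane("top",k,.075)-B)*1000;a,b=w@X,w@Y
    print(thr,np.round(d,1),y,"along",a.min(),a.max(),(a.min()+a.max())/2,"across",b.min(),b.max())
E
python3 - <<'E'
import cv2
cv2.imwrite("pics/z3.png",cv2.resize(cv2.imread("pics/top3.png")[175:235,110:165],(550,600),interpolation=cv2.INTER_CUBIC))
E
```

```text
40 [113.   59.3] 14.312271 along -58.268143233982016 54.801503120645584 -1.7333200566682159 across -29.88281256960915 30.706325464198585
55 [111.1  56.6] 14.050674 along -57.13219965064705 53.869369568364576 -1.6314150411412385 across -28.758655940549332 29.17882654621035
70 [109.1  54.1] 14.044434 along -56.216196471403514 52.92690495803854 -1.6446457566824861 across -27.93037597599068 27.670881840394323
85 [106.7  32.2] 15.435654 along -54.96712230794602 51.63828641198173 -1.6644179479821446 across -26.891375990834433 6.847613602632095
```

View pics/z3.png

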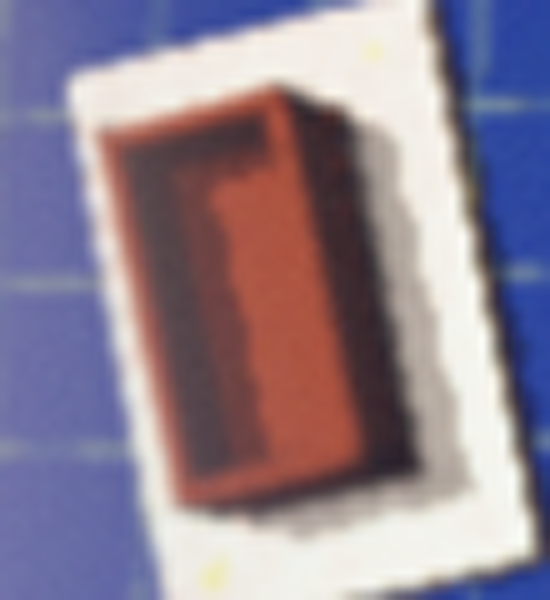

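Measured on its rim, the frame sits at −1.65 mm along (the panel is at +0.8) and is turned to about 14.05° instead of 12.65°. The grip width of 56.2 mm against 55.5 mm agrees that it was held askew. I mend this by gripping again at 14.05°, lifting slightly, correcting and setting down.

```bash
cat >> h.py <<'E'
def frame_meas(t,z=.075,thr=60,box=(175,235,112,160)):
    g=cv2.resize(rb(t.astype(np.float32)),None,fx=U,fy=U,interpolation=cv2.INTER_CUBIC)
    m=(g>thr).astype(np.uint8);o=np.zeros_like(m);a,b,c,d=[v*U for v in box];o[a:b,c:d]=m[a:b,c:d]
    k=max(cv2.findContours(o,0,cv2.CHAIN_APPROX_NONE)[0],key=cv2.contourArea)
    k=(cv2.convexHull(k)[:,0]+.5)/U-.5
    r=rect("top",k,z);w=(onplane("top",k,z)-B)*1000;a,b=w@X,w@Y
    print(np.round(r[1],1),"yaw",r[2],"along",(a.min()+a.max())/2,"across",(b.min()+b.max())/2)
E
python3 - <<'E'
from h import *
arm.move_to([*P0,.08],R(14.05));arm.move_l([*P0,.016],feed=.12);arm.grip(.03);print("width",arm.current_width())
arm.move_l([*P0,.021],feed=.05);print("width",arm.current_width())
place(P0+.0025*X,BY,.016,1,.022,guard=.004)
arm.move_l([*(P0+.0025*X),.1],feed=.25)
t,s=snap(4,1);print(arm.current_t());frame_meas(t)
# yaws/centres of remaining parts, several thresholds
for nme,c,h,ths in(("top",(240,213),12,(-20,0,20)),("caul",(188,254),18,(-70,-58,-45,-30)),("block",(384,256),25,(-70,-58,-45))):
    for th in ths:
        print(nme,th,*rect("top",contour(cv2.imread("pics/top0.png")[:,:,::-1],c,rb,th),h/2000))
E
```

```text
width 0.05595629465236127
width 0.05554051220142843
contact z 0.00047972209903796026 df 7.03787807411949 t 56.925
60.3583
[110.6  56. ] yaw 12.552216 along 0.47276787142730825 across -0.045581589734249306
top -20 [0.4657 0.1094] (115.32260131835938, 61.55461120605469) 27.78112
top 0 [0.4657 0.1093] (113.91450500488281, 60.069091796875) 27.964462
top 20 [0.4656 0.1092] (112.65735626220703, 58.73834228515625) 28.210953
caul -70 [0.3794 0.283 ] (123.6771469116211, 74.8720703125) -4.536934
caul -58 [0.3795 0.2829] (121.74108123779297, 72.434326171875) -4.795349
caul -45 [0.3798 0.2823] (120.19720458984375, 67.9470443725586) -4.603569
caul -30 [0.3799 0.2819] (118.10600280761719, 64.19319915771484) -5.335457
block -70 [ 0.3656 -0.275 ] (86.17048645019531, 61.99476623535156) -28.011902
block -58 [ 0.3657 -0.275 ] (83.37879180908203, 59.608062744140625) -26.846352
block -45 [ 0.3659 -0.275 ] (80.67645263671875, 57.38481521606445) -26.251823
```

The frame is now flush: along 0.5 mm, yaw 12.55°. Next is the top panel.

Run:
```python
from h import *
pick([.4656,.1092],28.1,-.022,1,hover=.05,lift=.1)
place(B,BY,.053,1,.10,guard=.006)
t,s=snap(5,1);print(arm.current_t())
for th in(30,45,60):
    k=contour(t,project("top",[*B,.087]),rb,th,45);c,d,y=rect("top",k,.087);print(th,d,y,"rel",rel(c))
```

```text
width 0.05562081881334645 force 30.000188648700714
lifted width 0.05563729705222463 [-0.0962  0.6781 -1.0107]
contact z 0.0002282707103459375 df 4.552223170671448 t 68.725
71.8917
30 (115.45626068115234, 62.099220275878906) 12.560661 rel [-1.2196 -0.8894]
45 (113.01595306396484, 59.44610595703125) 12.865402 rel [-1.2389 -0.7962]
60 (110.6873779296875, 57.08635711669922) 13.100044 rel [-1.2504 -1.0732]
```

View pics/c5.png

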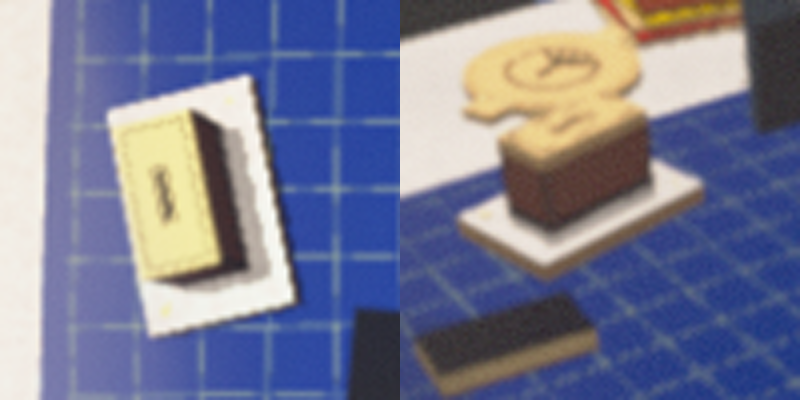

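The birch panel lies slot up on the frame, but reads about −1.2 mm along against the frame's +0.5. I cross-check with the slot before nudging it.

Run:
```python
from h import *
t=cv2.imread("pics/top5.png")[:,:,::-1]
g=cv2.resize(t.astype(np.float32).mean(2),None,fx=U,fy=U,interpolation=cv2.INTER_CUBIC)
for th in(100,120,140):
    o=np.zeros(g.shape,np.uint8);a,b,c,d=[v*U for v in(192,215,124,138)];o[a:b,c:d]=g[a:b,c:d]<th
    k=max(cv2.findContours(o,0,cv2.CHAIN_APPROX_NONE)[0],key=cv2.contourArea)
    k=(cv2.convexHull(k)[:,0]+.5)/U-.5;c,d,y=rect("top",k,.087);print(th,d,y,rel(c),k.min(0),k.max(0))
```

```text
Traceback (most recent call last):
ValueError: max() iterable argument is empty
```

```bash
cat >> h.py <<'E'
def slot(t):
    g=cv2.resize(t.astype(np.float32).mean(2),None,fx=U,fy=U,interpolation=cv2.INTER_CUBIC)
    a,b,c,d=[v*U for v in(190,218,122,140)];w=g[a:b,c:d];th=(np.median(w)+w.min())/2
    o=np.zeros(g.shape,np.uint8);o[a:b,c:d]=w<th
    k=max(cv2.findContours(o,0,cv2.CHAIN_APPROX_NONE)[0],key=cv2.contourArea)
    k=(cv2.convexHull(k)[:,0]+.5)/U-.5;c,d,y=rect("top",k,.087);print("slot",th,np.round(d,1),y,rel(c))
E
python3 - <<'E'
from h import *
slot(cv2.imread("pics/top5.png")[:,:,::-1])
E
```

```text
slot 144.41432 [32.3  7.2] 13.105652 [-1.5036  1.0218]
```

The slot agrees: −1.5 mm along, and across averages to zero. I nudge the panel by +1.8 mm along, verify, then fetch the caul.

Run:
```python
from h import *
arm.move_to([*B,.11],R(12.9));arm.move_l([*B,.0535],feed=.12);arm.grip(.03);print("width",arm.current_width())
arm.move_l([*B,.0585],feed=.05)
place(B+.0018*X,BY,.053,1,.059,guard=.004)
t,s=snap(6,1);print(arm.current_t());slot(t)
for th in(45,60):
    k=contour(t,project("top",[*B,.087]),rb,th,45);c,d,y=rect("top",k,.087);print(th,d,y,"rel",rel(c))
pick([.3797,.2822],-4.8,-.0195,1,hover=.06,lift=.14)
place(B+.001*X,BY,.0675,1,.14,guard=.006)
t,s=snap(7,1);print(arm.current_t())
g=lambda i:-i.max(2)
for th in(-110,-95,-80):
    k=contour(t,project("top",[*B,.105]),g,th,45);c,d,y=rect("top",k,.105);w=(onplane("top",k,.105)-B)*1000;a,b=w@X,w@Y;print(th,d,y,"rel",rel(c),a.min(),a.max(),b.min(),b.max())
```

```text
width 0.05588660739610866
contact z 0.0009918475330046167 df 7.774030670349848 t 77.8167
80.9917
slot 144.38754 [31.3  6.5] 16.469864 [1.1596 0.7206]
45 (113.31324768066406, 59.39194869995117) 12.991417 rel [ 0.1507 -0.8113]
60 (110.68359375, 57.075416564941406) 12.882446 rel [ 0.2617 -1.0295]
width 0.059427296129024886 force 29.993615448474884
lifted width 0.059732347163096916 [-0.9965 -0.44   -0.8226]
contact z 0.0003217181895718846 df 5.8235637470266735 t 89.7
92.8417
-110 (131.120849609375, 82.99853515625) 12.757332 rel [ -4.0478 -11.1625] -68.99681403446776 62.11931523454738 -53.19031593398424 29.811241403743747
-95 (129.40748596191406, 79.8987045288086) 12.880104 rel [ -3.8883 -12.3402] -68.218590009361 61.10002967226245 -52.536255694598594 27.438273351141927
-80 (118.9917221069336, 41.05977249145508) 12.3287735 rel [  2.4592 -11.046 ] -59.061646274508036 60.05439076817977 -30.607163880320773 10.437706730391621
```

View pics/c7.png

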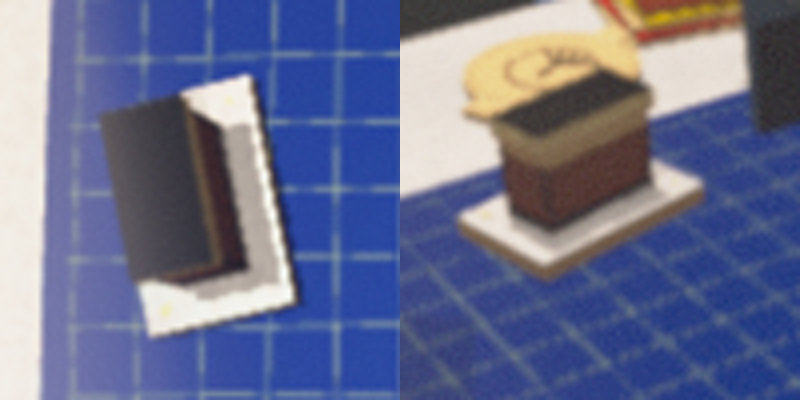

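The caul is centred: along +0.5 mm, yaw about 12.5°, black face up. Last comes the steel block.

Run:
```python
from h import *
p=[.3657,-.275];C=B+.0006*X
s=sign([(p,-.02,-27),(C,.085,BY)]);print(s)
pick(p,-27,-.0205,s,hover=.06,lift=.16)
place(C,BY,.0845,s,.16,guard=.006)
t,_=snap(8,s);print(arm.current_t())
g=lambda i:i.min(2)
for th in(110,130):
    k=contour(t,project("top",[*B,.13]),g,th,22);print(th,k.min(0),k.max(0),*rect("top",k,.13),rel(rect("top",k,.13)[0]))
```

```text
1
width 0.049733881056955774 force 29.93751883506775
lifted width 0.050136727047316226 [ 0.7244  0.293  -6.2264]
contact z 0.0001447789118123738 df 10.550786615799286 t 103.1667
106.425
110 [102.5833 178.5833] [136.9167 222.4167] [0.5219 0.4496] (120.78849029541016, 97.0449447631836) 1.7354431 [ 7.5048 22.5022]
130 [113.9167 185.0833] [136.75 216.25] [0.5207 0.4275] (79.3548812866211, 55.041038513183594) 13.330292 [1.476  1.1663]
```

View pics/c8.png

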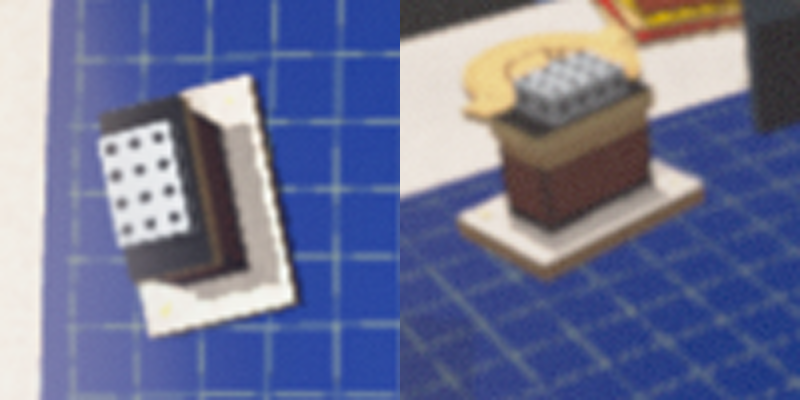

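The block sits in the middle of the caul, within about 1.5 mm and square. The stack is complete, the arm is clear and the clock reads 106 s.

```bash
python3 -c "
from rig import arm
print(arm.sign_off())"
```

```text
the job is handed in; nothing more can be done
None
```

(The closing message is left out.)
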